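Open the stone holder by one notch and bed the oilstone

ROBOT

A 7-joint arm with a two-finger parallel gripper is mounted at the origin on a cart in front of the work surface, level with it; the furniture and walls round the work are solid. World frame = base frame: x ahead of the robot, y to its left, z up, the work surface at z = 0. Lengths are in m, angles in rad, forces in N, time in s.
With the tool pointing down it reaches from about 0.425 to 0.875 m from the base axis. Payload 4.7 kg.
Tool frame: the origin (TCP) lies at the very end of the fingers, on their centre line; the grasp point (between the pads) lies 19 mm behind it; z points along the fingers, y is the line along which they close (so a half turn about z gives the same grasp; the last joint's range is limited). The gripper opens to 87 mm and grips with 3 to 60 N. Pads are 19 mm wide; open, the fingers measure 117 mm over their backs; the gripper's body (75 mm by 190 mm) begins 51 mm behind the grasp point.
Start: joints at [0.014, 0.321, -0.07, 1.45, 0.023, 1.371, -0.057], TCP at [0.65, -0, 0.223] pointing down, gripper open.
Joint ranges: [-2.86, 2.86], [-0.3, 2.09], [-1.38, 1.24], [0.06, 2.45], [-1.56, 4.7], [0.09, 2.05], [-2.69, 2.69]. Speed limits (rad/s): [2.57, 2.57, 3.14, 3.14, 3.14, 3.14, 3.14].

INTERFACE

Orientations are given as a rotation vector (axis times angle).
In Python, from bench import ctrl, get_image, job gives the robot as it stands.
- The arm moves only by the shell command python3 -m crank 'ROWS' [FORCE]. ROWS is JSON, a list that holds one entry, the list of rows, each a list of 5 numbers: the shift along the tool's x, y, z in mm, then the turn about the tool's z in rad, then the closure, from -1 (fully open) to 1 (shut), so that 0 is half open. A call has 1 to 10 rows; each row shifts and turns the commanded pose from where the row before left it, along the tool's axes as they then stand; what a row does not reach is not made up. A row lasts 1/12 s, in which the tool goes at most 41.7 mm and 7.16 degrees, less where a joint would pass 70% of its speed; a pose out of reach is approached as far as the arm can. A call with a gripper value outside its range is refused whole. The fingers move at their own pace and stop on an object; FORCE is the grip in N (left out, the last holds). Time passes only in rows, so rows that do not move let the fingers close. It gives the time, the measured TCP pose, the force, the opening and the grip force at its end, in the units of the state.
- ctrl.get_state(): the state, without advancing time (a new reading comes with each control period).
- get_image(name): name is "scene" or "side" or "wrist"; returns a dict with "pixels" (400x640x3 uint8, red, green, blue), "fx", "fy", "cx", "cy" (pixels), "k1" (the pictures are not rectified: a ray, as slopes to the right and down, at radius r is drawn at 1 + k1 r^2 times it, then the intrinsics apply), "T" (4x4, takes a point from camera to world coordinates); the wrist camera has in their place "T_tool_cam" (4x4, takes a point from camera to tool coordinates, whose origin is the TCP and whose axes are the flange's). Camera axes: x right, y down, z forward; pixel columns grow to the right and rows downward; lengths in m; the calibration is good to about 2 mm. A picture is of the moment at which its call begins: read the wrist's pose just before it. There is no depth.
- job.close_job(): hands the job in; it is judged then, once.
The state is a dict: "time": time; "joint_positions": joint angles; "qd": joint speeds; "joint_torque": joint torques, N m; "position": TCP position; "tool_rot": TCP orientation; "ft_force": force on the tool from outside, world axes, zero at the start; "torque": the same for the moment, N m; "grip_width": opening from 0.0 (shut) to 1.0 (fully open); "grip_force": force on a finger pad.
Only numpy, scipy, OpenCV 4.12 (cv2) and the standard library are available. Lean on these libraries where they do the work, as an engineer would, in place of code of your own. Each camera call takes 0.05 s, during which the arm holds its last target. There are 200 camera calls.

TASK

The end stop of the sharpening-stone holder is set one notch too tight for the oilstone. Pull the black spring knob out, slide the red end stop one notch away from the fixed cheek and let the knob spring fully home in that notch; then lay the oilstone flat in the pocket between the two cheeks. Leave the jar, bottle and brush where they are.

Things in the scene. Friction and masses are not known exactly. Their poses are not given: they have to be found in the camera images.
- holder: Stone holder fixed to the bench: grey base plate 250 x 240 x 8 mm (x -140..110, y -85..155 in its own frame), origin at bench height. x points away from the robot at yaw 0 (turned up to 0.2 rad), y left, z up. Pocket at -x; at the back an inclined index bar along y (y -12..152) on which the red end stop slides.
- pocket (a point): Centre of the stone's place, on the base plate's top, 8 mm above the bench, at (-100, 0, 8) mm of the holder; axes as the holder's. The stone lies along y. Fixed cheek: inner face at y -60, 24 mm high above here. Moving cheek: face at y +30 plus joint end_stop, 26 mm high. See also point pocket_lip.
- end_stop (a joint): Slide of the red carriage with the moving aluminium cheek, m; + is along the holder's +y, away from the fixed cheek (opens the pocket). Starts at 0 within 1.5 mm (pin play); slots at -0.03, 0, 0.03, 0.06 (first and last are the ends of travel). Locked while the pin is in a slot; otherwise drags about 1.5 N and stays put.
- index_knob (a joint): Travel of the spring knob out along its axis, m: 0 home, pin 12 mm deep in a slot; 0.020 at its stop. Above 0.012 the round-nosed pin is clear and the end stop slides. Spring 4.4 N at 0, 9 N at 0.020, pulling home. Let go between slots, the pin rides on the bar at 0.012 and snaps in over the next slot (1.5 mm play each way).
- knob_grip (a point): Middle of the black knurled knob, 28 mm diameter, 31 mm long; moves with it. z is the knob's axis, pointing out: up, leaning 30 degrees from vertical to the holder's -x; y is the holder's y. Fingers closing along y hold it at any tilt. Its underside is 16 mm back along the axis, over a 20 mm sleeve 18 mm out of the red carriage. Starts at (23, 55, 92) mm of the holder.
- oilstone: Oilstone: wooden base 40 x 112 mm and 6 mm thick, with the grey stone, 28 x 100 mm, on it, 14 mm high in all. Origin at the centre of its underside, y along its length, z up. About 0.11 to 0.22 kg. It starts flat on the bench, base down, left or right of the holder; lengthwise it may go either way round into the pocket.
- lead_brush: Bystander: wooden brush 24 x 130 x 26 mm, bristles down, on the other side of the holder.
- flux_jar: Bystander: dark jar with black cap, 54 mm diameter, 74 mm high, right of the holder.
- cutting_oil: Bystander: white bottle with blue label, 42 mm diameter, 96 mm high, left of the holder.
- hood_lip (a point): Middle of the front edge of the blue sheet-metal hood over the index bar, at (50, 70, 168) mm of the holder; axes as the holder's. The edge is an 8 mm round, y -82..+82 from here; the flat top (4 mm) runs back 58 mm to an upright back plate. A vertical gripper over the knob strikes it: come to the knob tilted 20 to 45 degrees, from the holder's -x side.
- pocket_lip (a point): Top of one of the four low lips beside the pocket, at (25, 45, 8) mm of point pocket (inner face). The lips are 8 mm high, 5 mm thick, inner faces at x -25 and +25 of the pocket, at y -60..-30 and +30..+60 only; between y -30 and +30 the sides are open for fingers.
Mind the look-alikes: they are no part of the job. What is meant by the oilstone is not blue or pink, and is the larger of those in its own colour.

How it is judged:
On the way, in this order (a step that is already met when the one before it is completed fails the run):
1. the knob is drawn out clear of the start slot (value of joint index_knob above 0.011 m and value of joint end_stop between -0.012 and 0.012 m), for 0.05 s.
2. the end stop stands one notch further out with the knob sprung home (value of joint end_stop between 0.027 and 0.033 m and value of joint index_knob below 0.003 m), for 0.2 s.
At the end, for the whole second after the job is handed in: End stop one notch further out (0.030 m, within 3 mm), knob home (under 3 mm out); oilstone flat on the plate in the pocket (centre within 8 mm each way, at most 3 mm high, lengthwise within 0.25 rad), at rest; brush, jar and bottle within 25 mm of where they stood (all of step 2 and x of oilstone in the frame of pocket between -0.008 and 0.008 m and y of oilstone in the frame of pocket between -0.008 and 0.008 m and z of oilstone in the frame of pocket below 0.003 m and angle between oilstone's own z axis and vertical below 0.05 rad and angle between the y axis of oilstone and the y axis of holder, either way round below 0.25 rad and linear speed of oilstone below 0.02 m/s); the robot touches nothing.
It fails at once if the brush was moved (distance of lead_brush from where it was at the start of the episode above 0.025 m).
It fails at once if the flux jar was moved (distance of flux_jar from where it was at the start of the episode above 0.025 m).
It fails at once if the oil bottle was moved (distance of cutting_oil from where it was at the start of the episode above 0.025 m).
It also fails if it takes over 58 s, if anything falls off the work surface, if the arm or the gripper's body presses on something with over 40 N, if the wrist force passes 120 N, or if a joint passes its speed limit or range.

## Working session

There is one attempt and no reset: what is moved stays moved. The work goes in short steps, Python scripts to look and compute and a shell command to move; the robot and the scene stay as the last step left them, time stands still between calls to the robot, and variables do not carry over. Pictures are saved under pics/ and viewed, at most 10 in all, crops included, and the job is handed in when it is done.

```bash
mkdir -p pics; ls; cat > h.py <<'E'
import numpy as np, cv2
from bench import ctrl,get_image,job
from scipy.spatial.transform import Rotation as R
import pickle
def snap(n,f):
    s=ctrl.get_state(); im=get_image(n); pickle.dump((s,im),open(f'pics/{f}.pkl','wb'))
    cv2.imwrite(f'pics/{f}.png',im['pixels'][:,:,::-1]); return s,im
def load(f): return pickle.load(open(f'pics/{f}.pkl','rb'))
def camT(s,im):
    if 'T' in im: return np.array(im['T'])
    W=np.eye(4);W[:3,:3]=R.from_rotvec(s['tool_rot']).as_matrix();W[:3,3]=s['position'];return W@np.array(im['T_tool_cam'])
def K(im): return np.array([[im['fx'],0,im['cx']],[0,im['fy'],im['cy']],[0,0,1.]]),np.array([im['k1'],0,0,0,0.])
def ray(f,uv):
    s,im=load(f);k,d=K(im);p=cv2.undistortPointsIter(np.array(uv,float).reshape(-1,1,2),k,d,None,None,(3,50,1e-9)).reshape(-1,2)
    T=camT(s,im);v=np.c_[p,np.ones(len(p))]@T[:3,:3].T;return T[:3,3],v
def onz(f,uv,z):
    o,v=ray(f,uv);return o+v*((z-o[2])/v[:,2])[:,None]
def proj(f,P):
    s,im=load(f);k,d=K(im);T=np.linalg.inv(camT(s,im));return cv2.projectPoints(np.array(P,float).reshape(-1,1,3),cv2.Rodrigues(T[:3,:3])[0],T[:3,3],k,d)[0].reshape(-1,2)
E
python3 - <<'E'
from h import *
for n in('scene','side'):
    s,im=snap(n,n+'0');print(n,im['T'],im['k1'],im['fx'])
s,im=snap('wrist','wrist0');print(im['T_tool_cam']);print(s)
a=[cv2.imread(f'pics/{n}0.png') for n in('scene','side')]
cv2.imwrite('pics/a.png',cv2.resize(np.vstack(a),(480,600)))
E
```

```text
pics
scene [[-0.8011134  -0.28649623  0.52548761 -0.13256071]
 [-0.59844309  0.39681204 -0.69599287  0.87260145]
 [-0.00912048 -0.87204365 -0.48934313  0.73404747]
 [ 0.          0.          0.          1.        ]] -0.014083197879083164 501.6809996619232
side [[ 0.98901766 -0.08273083  0.12247319  0.33433248]
 [-0.14770579 -0.52409477  0.83875364 -1.10405823]
 [-0.00520322 -0.84763216 -0.53055881  0.84282573]
 [ 0.          0.          0.          1.        ]] -0.0852826020537195 423.9988617141871
[[-3.75212117e-04 -9.55107469e-01 -2.96259317e-01  8.13408080e-02]
 [ 9.99999866e-01 -4.63974775e-04  2.29304878e-04 -9.57645613e-05]
 [-3.56467651e-04 -2.96259191e-01  9.55107515e-01 -1.62195226e-01]
 [ 0.00000000e+00  0.00000000e+00  0.00000000e+00  1.00000000e+00]]
{'time': 0.1, 'joint_positions': array([ 0.01410121,  0.32179242, -0.07009382,  1.4515489 ,  0.02262653,
        1.37079599, -0.05690509]), 'qd': array([ 1.44183953e-03, -1.91839421e-03,  2.82645373e-05, -2.38160437e-03,
        7.23273798e-04,  4.80654775e-04,  1.78711717e-03]), 'joint_torque': array([ 1.37795760e-04, -4.92569017e+01, -4.06077392e-01, -3.13399816e+01,
       -6.42974046e-02,  3.95253638e-02,  6.49213871e-05]), 'position': array([ 6.49506222e-01, -5.30985511e-05,  2.21544744e-01]), 'tool_rot': array([-2.22058248e+00, -2.22066108e+00,  2.07538771e-03]), 'ft_force': array([ 0.07340531, -0.61966564, -0.08891077]), 'torque': array([ 0.02603589,  0.02250364, -0.03322255]), 'grip_force': 0.0, 'grip_width': 1.0005620139033267}
```

View pics/scene0.png

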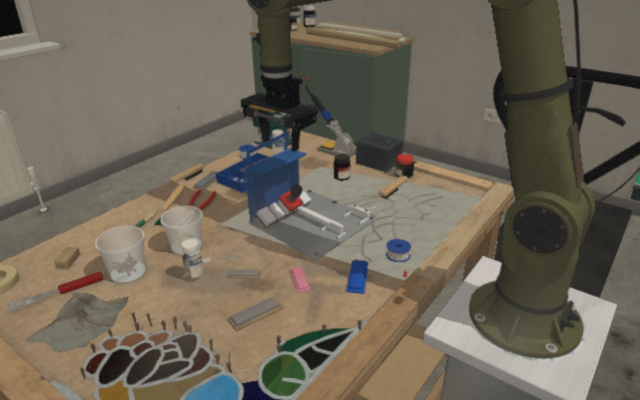

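View pics/side0.png

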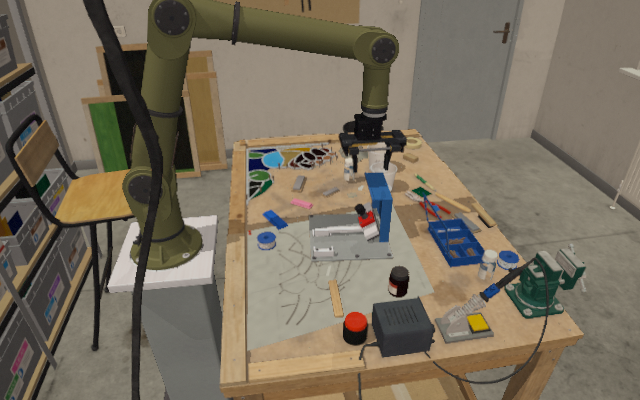

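Scene: the candidates for the oilstone are a large grey one at (255,313), a small grey one at (243,273), a pink one at (300,278) and a blue one at (357,276). The large grey one fits the description. The holder is at (310,215), the knob at about (296,190), the jar at (342,167) and the bottle at (192,258). In the side view, the stone is at (300,184), the knob at (362,211) and the base plate spans x 310–395.

```bash
python3 - <<'E'
from h import *
a=cv2.imread('pics/scene0.png')[145:335,215:405];b=cv2.imread('pics/side0.png')[160:270,260:405]
cv2.imwrite('pics/c1.png',cv2.resize(a,(570,570),interpolation=cv2.INTER_CUBIC))
cv2.imwrite('pics/c2.png',cv2.resize(b,None,fx=5,fy=5,interpolation=cv2.INTER_CUBIC))
for f,l in(('scene0',[(255,313)]),('side0',[(300,184)])):print(onz(f,l,.01))
E
```

```text
[[0.45197169 0.3271018  0.01      ]]
[[0.45955967 0.30473302 0.01      ]]
```

View pics/c1.png

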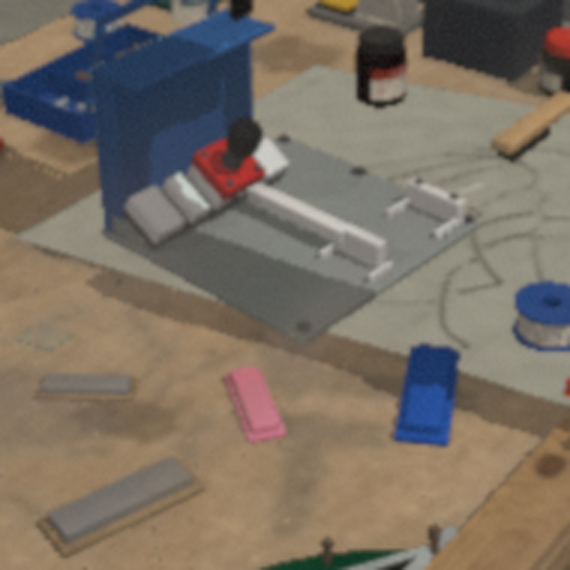

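View pics/c2.png

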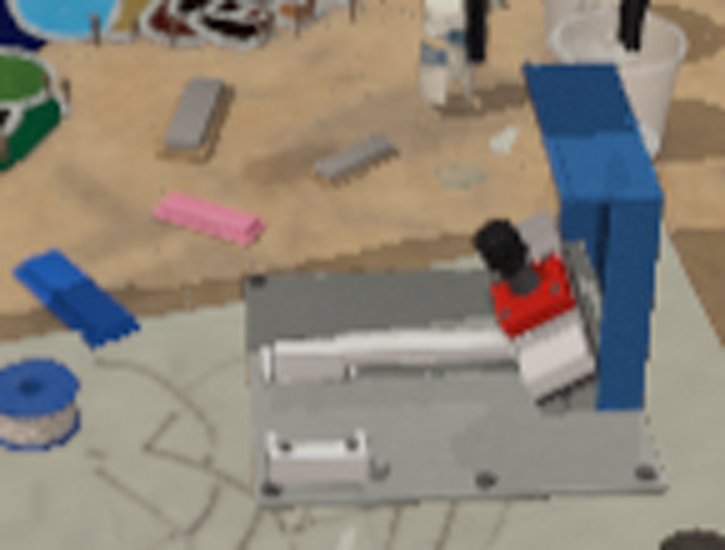

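Crops: the large grey stone on its wooden base is at c1 (120,505), so the choice is confirmed. The plate corners are at c1 (305,343), (480,215) and (105,228), and at c2 (262,500), (245,278) and (665,488). The knob is at c1 (243,138) and c2 (500,245).

```bash
python3 - <<'E'
from h import *
from scipy.optimize import least_squares
c1=lambda L:np.array(L)/3+[215,145]-.33
c2=lambda L:np.array(L)/5+[260,160]-.4
H=[(-.14,.155,.008),(-.14,-.085,.008),(.11,.155,.008)];H2=[(-.14,-.085,.008),(-.14,.155,.008),(.11,-.085,.008)]
k=[(.023,.055,.092)]
o1=c1([(305,343),(480,215),(105,228),(243,138)]);o2=c2([(262,500),(245,278),(665,488),(500,245)])
def pts(q,L):
    c,s=np.cos(q[2]),np.sin(q[2]);L=np.array(L);return np.c_[q[0]+c*L[:,0]-s*L[:,1],q[1]+s*L[:,0]+c*L[:,1],L[:,2]]
f=lambda q:np.r_[proj('scene0',pts(q,H+k))-o1,proj('side0',pts(q,H2+k))-o2].ravel()
r=least_squares(f,[.65,0,0]);print('holder',r.x,r.fun.round(1))
print('knob',pts(r.x,k),'pocket',pts(r.x,[(-.1,0,.008)]))
S1=onz('scene0',c1([(50,528),(62,540),(193,480),(178,460)]),.014);S2=onz('side0',c2([(195,78),(230,85),(203,155),(165,145)]),.012)
print(S1.round(3),S1.mean(0));print(S2.round(3),S2.mean(0))
E
```

```text
holder [ 0.59149496 -0.07031529 -0.09015361] [ 0.2 -1.4  1.2  1.5 -1.5  0.4  0.3 -0.1 -1.   0.6 -0.3 -0.6  1.2 -0.6
  0.6  0.2]
knob [[ 0.61935329 -0.01760938  0.092     ]] pocket [[ 0.49190107 -0.06131214  0.008     ]]
[[0.472 0.375 0.014]
 [0.457 0.378 0.014]
 [0.425 0.282 0.014]
 [0.448 0.272 0.014]] [0.45061665 0.32672369 0.014     ]
[[0.461 0.371 0.012]
 [0.487 0.355 0.012]
 [0.455 0.253 0.012]
 [0.428 0.272 0.012]] [0.45779814 0.31269612 0.012     ]
```

```bash
timeout 20 python3 -m crank --help 2>&1 | head -30; python3 -c "
from bench import ctrl;print([a for a in dir(ctrl) if a[0]!='_']);print(ctrl.get_state()['time'])"
```

```text
invalid input: not JSON, or not a number
['MotionError', 'get_state']
0.15
```

The command has no tilt, so I'll test whether a pose at the edge of reach gives one. I'll move up and far forward, clear of everything.

```bash
python3 -m crank '[[[0,20,-30,0,-1],[0,30,-20,0,-1],[0,35,0,0,-1],[0,35,0,0,-1],[0,35,0,0,-1],[0,35,0,0,-1],[0,35,0,0,-1],[0,35,0,0,-1],[0,35,0,0,-1],[0,35,0,0,-1]]]'; python3 -c "
from h import *
s=ctrl.get_state();print(s['joint_positions'].round(3),s['position'],R.from_rotvec(s['tool_rot']).as_matrix().round(3))"
```

```text
time: 0.98
position: [0.9159, -0.0013, 0.2553]
tool_rot: [2.216, 2.206, 0.033]
ft_force: [-6.6, 1.7, 12.0]
grip_width: 1.005
grip_force: 0.0
[-0.031  1.152  0.175  0.057 -0.176  1.909 -0.027] [ 0.91587478 -0.00129989  0.25530123] [[ 0.004  1.     0.025]
 [ 1.    -0.005  0.005]
 [ 0.005  0.025 -1.   ]]
```

```bash
cat > st.py <<'E'
from h import *
s=ctrl.get_state();m=R.from_rotvec(s['tool_rot']).as_matrix()
print(round(s['time'],2),s['joint_positions'].round(3),s['position'].round(4),'F',s['ft_force'].round(1),'w',round(s['grip_width'],3),round(s['grip_force'],1));print(m.round(3))
E
python3 -m crank '[[[0,-30,0,0,-1],[0,-30,0,0,-1],[0,-30,0,0,-1],[0,0,0,0,-1],[0,0,0,0,-1]]]'>/dev/null; python3 st.py
```

```text
1.4 [-0.092  0.834  0.185  0.615 -0.141  1.67   0.007] [ 0.8658 -0.0017  0.2624] F [-0.1  0.2  1. ] w 0.999 0.0
[[ 0.009  1.     0.029]
 [ 1.    -0.009  0.003]
 [ 0.003  0.029 -1.   ]]
```

The tilt persists once picked up, and it leans the right way. The straight-up route, where j6 reaches its stop while there is still reach, should let it build up.

```bash
python3 -m crank '[[[0,-25,-30,0,-1],[0,-25,-30,0,-1],[0,-25,-30,0,-1],[0,-25,-30,0,-1],[0,-25,-30,0,-1],[0,-25,-30,0,-1],[0,-25,-30,0,-1],[0,-20,-30,0,-1],[0,0,0,0,-1]]]'>/dev/null; python3 st.py
```

```text
2.15 [-0.156  0.369  0.202  0.826 -0.081  1.9   -0.005] [ 0.664  -0.0007  0.5096] F [-0.9 -1.   2.5] w 1.001 0.0
[[ 0.007  0.999  0.052]
 [ 1.    -0.007  0.003]
 [ 0.003  0.052 -0.999]]
```

```bash
python3 -m crank '[[[0,0,-20,0,-1],[0,0,-20,0,-1],[0,0,-20,0,-1],[0,0,-20,0,-1],[0,0,-15,0,-1],[0,0,-15,0,-1],[0,0,-15,0,-1],[0,0,0,0,-1]]]'>/dev/null; python3 st.py
```

```text
2.82 [-0.138  0.395  0.202  0.614 -0.095  2.053 -0.009] [ 0.6437 -0.0009  0.5908] F [-0.4 -0.1  0.2] w 1.0 0.0
[[ 0.008  0.996  0.085]
 [ 1.    -0.008  0.002]
 [ 0.003  0.085 -0.996]]
```

```bash
python3 -m crank '[[[0,10,-40,0,-1],[0,10,-40,0,-1],[0,10,-40,0,-1],[0,10,-40,0,-1],[0,10,-40,0,-1],[0,10,-40,0,-1],[0,10,-40,0,-1],[0,10,-40,0,-1],[0,0,0,0,-1]]]'>/dev/null; python3 st.py
```

```text
3.57 [-0.191  0.271  0.285  0.48  -0.115  2.053 -0.009] [ 0.5967 -0.0022  0.7319] F [-1.3 -1.5  0.9] w 1.003 0.0
[[ 0.008  0.941  0.338]
 [ 1.    -0.009  0.002]
 [ 0.005  0.338 -0.941]]
```

```bash
python3 -m crank '[[[0,10,-40,0,-1],[0,10,-40,0,-1],[0,10,-40,0,-1],[0,10,-40,0,-1],[0,0,0,0,-1]]]'>/dev/null; python3 st.py
```

```text
3.98 [-0.262  0.19   0.366  0.44  -0.12   2.053 -0.009] [ 0.5529 -0.0029  0.7977] F [-1.3 -0.3  2.1] w 0.999 0.0
[[ 0.007  0.893  0.45 ]
 [ 1.    -0.009  0.002]
 [ 0.006  0.45  -0.893]]
```

```bash
python3 -m crank '[[[0,10,-40,0,-1],[0,0,0,-0.124,-1],[0,0,0,-0.124,-1],[0,0,0,-0.124,-1],[0,0,0,-0.124,-1],[0,0,0,-0.124,-1],[0,0,0,-0.124,-1],[0,0,0,-0.124,-1],[0,0,0,-0.124,-1],[0,0,0,-0.124,-1]]]'>/dev/null;python3 -m crank '[[[0,0,0,-0.124,-1],[0,0,0,-0.124,-1],[0,0,0,-0.124,-1],[0,0,0,0,-1]]]'>/dev/null; python3 st.py
```

```text
5.15 [-0.236  0.175  0.3    0.436 -0.085  2.053  1.472] [ 0.5453 -0.0021  0.8064] F [-0.3 -0.5 -0.8] w 1.002 0.0
[[-0.882  0.077  0.465]
 [ 0.088  0.996  0.002]
 [-0.463  0.043 -0.885]]
```

```bash
cat > go.py <<'E'
import sys
from h import *
s=ctrl.get_state();m=R.from_rotvec(s['tool_rot']).as_matrix()
d=m.T@(np.array([float(a) for a in sys.argv[1:4]])-s['position'])*1000;print('tool delta mm',d.round(1),np.linalg.norm(d))
E
python3 -m crank '[[[17.7,-2.7,34.7,0,-1],[17.7,-2.7,34.7,0,-1],[17.7,-2.7,34.7,0,-1],[17.7,-2.7,34.7,0,-1],[17.7,-2.7,34.7,0,-1],[17.7,-2.7,34.7,0,-1],[17.7,-2.7,34.7,0,-1],[17.7,-2.7,34.7,0,-1],[17.7,-2.7,34.7,0,-1],[17.7,-2.7,34.7,0,-1]]]'>/dev/null;python3 -m crank '[[[17.7,-2.7,34.7,0,-1],[17.7,-2.7,34.7,0,-1],[17.7,-2.7,34.7,0,-1],[17.7,-2.7,34.7,0,-1],[0,0,0,0,-1]]]'>/dev/null; python3 st.py; python3 -c "
from h import *
snap('wrist','w1')"
```

```text
6.4 [-0.08  -0.272  0.044  2.046  0.033  0.902  1.423] [ 0.544  -0.0156  0.2668] F [-1.1  0.4 -2.5] w 1.005 0.0
[[-0.889  0.088  0.449]
 [ 0.099  0.995  0.002]
 [-0.446  0.046 -0.894]]
```

View pics/w1.png

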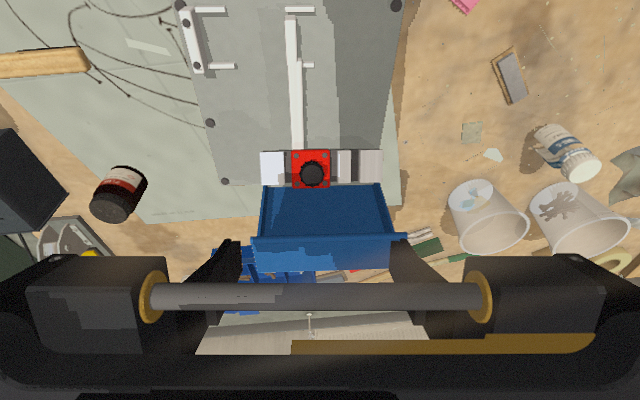

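Wrist picture: the knob's end is at (312,172) on the red carriage, with the blue hood's front edge near row 185. The brush is at left (45,62), the jar at (118,193) and the bottle at (568,150).

```bash
python3 - <<'E'
from h import *
q=np.array([ 0.5915,-0.0703,-0.0902]);c,s=np.cos(q[2]),np.sin(q[2]);Rz=np.array([[c,-s,0],[s,c,0],[0,0,1]])
t=Rz@[.0152,.055,.1054]+[q[0],q[1],0]
print('pred knob top',t,proj('w1',t),'meas',onz('w1',[(312,173)],.1054))
# hood lip ends and front corners
for p in[(.046,-.012,.168),(.046,.152,.168),(-.14,-.085,.008),(-.14,.155,.008)]:print(p,proj('w1',Rz@p+[q[0],q[1],0]))
E
python3 go.py .5815 -.0180 .165
```

```text
pred knob top [ 0.61159248 -0.01689277  0.1054    ] [[313.15929    175.13336643]] meas [[ 0.60842543 -0.01789817  0.1054    ]]
(0.046, -0.012, 0.168) [[251.22675567 237.83622081]]
(0.046, 0.152, 0.168) [[407.3959851  232.47474413]]
(-0.14, -0.085, 0.008) [[167.76400426  -5.11412428]]
(-0.14, 0.155, 0.008) [[406.88425847  -6.953005  ]]
tool delta mm [ 18.4  -4.8 111.8] 113.418309264362
```

```bash
python3 -m crank '[[[6,-1.6,35,0,-0.2],[6,-1.6,35,0,-0.2],[6,-1.6,35,0,-0.2],[0,0,0,0,-0.2],[0,0,0,0,-0.2]]]'>/dev/null; python3 st.py;  python3 go.py .6257 -.0180 .077
```

```text
6.87 [-0.084 -0.124  0.06   2.113  0.024  0.667  1.438] [ 0.5846 -0.0174  0.179 ] F [-0.6 -0.3  1.6] w 0.709 0.0
[[-0.881  0.084  0.466]
 [ 0.096  0.995  0.003]
 [-0.464  0.048 -0.885]]
tool delta mm [ 11.1  -2.  109.4] 110.01141125020516
```

```bash
python3 -m crank '[[[3,-0.5,28,0,-0.2],[3,-0.5,28,0,-0.2],[3,-0.5,28,0,-0.2],[2,-0.5,25,0,-0.2],[0,0,0,0,-0.2],[0,0,0,0,-0.2]]]'>/dev/null; python3 st.py;  python3 go.py .6257 -.0180 .077; python3 -c "
from h import *
snap('side','s1');snap('scene','c3')
a=cv2.resize(cv2.imread('pics/s1.png')[150:270,320:440],(396,396),interpolation=2)
b=cv2.resize(cv2.imread('pics/c3.png')[130:250,240:360],(396,396),interpolation=2)
cv2.imwrite('pics/d.png',np.hstack([a,b]))"
```

```text
7.37 [-0.084  0.094  0.07   2.128 -0.006  0.432  1.465] [ 0.6263 -0.018   0.0787] F [-0.3  0.9  0.7] w 0.601 0.0
[[-0.88   0.083  0.468]
 [ 0.095  0.995  0.003]
 [-0.466  0.047 -0.883]]
tool delta mm [ 1.3 -0.1  1.2] 1.7759140217067948
```

View pics/d.png

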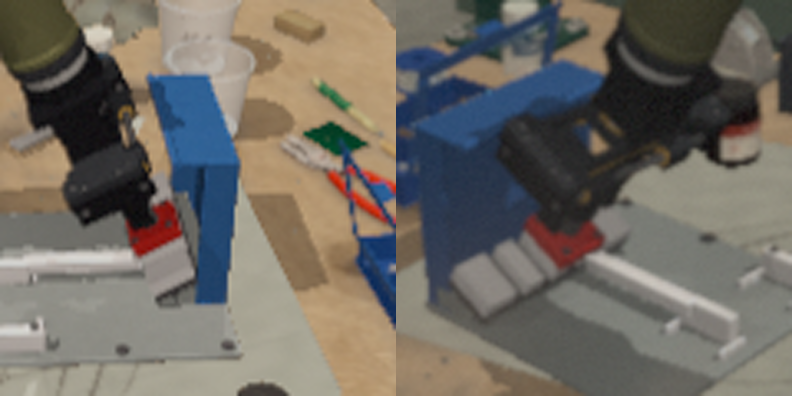

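The picture shows the tilted fingers around the knob, just above the red carriage and clear of the hood. I'll close on it now.

```bash
python3 -m crank '[[[0,0,0,0,1],[0,0,0,0,1],[0,0,0,0,1],[0,0,0,0,1],[0,0,0,0,1]]]' 45; python3 st.py
```

```text
time: 7.88
position: [0.6244, -0.0184, 0.0765]
tool_rot: [0.125, 2.654, 0.035]
ft_force: [-4.0, 0.8, 4.8]
grip_width: 0.311
grip_force: 45.3
7.88 [-0.084  0.095  0.07   2.132 -0.006  0.43   1.466] [ 0.6244 -0.0184  0.0765] F [-4.   0.8  4.8] w 0.311 45.3
[[-0.881  0.083  0.467]
 [ 0.095  0.995  0.003]
 [-0.464  0.047 -0.884]]
```

```bash
python3 -m crank '[[[0,0,-4,0,1],[0,0,-4,0,1],[0,0,-4,0,1],[0,0,-4,0,1],[0,0,0,0,1],[0,0,0,0,1]]]'; python3 st.py
```

```text
time: 8.38
position: [0.6166, -0.018, 0.0898]
tool_rot: [0.125, 2.655, 0.035]
ft_force: [6.0, 0.9, -6.2]
grip_width: 0.31
grip_force: 45.0
8.38 [-0.085  0.059  0.07   2.137  0.     0.461  1.461] [ 0.6166 -0.018   0.0898] F [ 6.   0.9 -6.2] w 0.31 45.0
[[-0.881  0.082  0.466]
 [ 0.095  0.996  0.003]
 [-0.463  0.047 -0.885]]
```

```bash
python3 -m crank '[[[0.1,5,0.2,0,1],[0.1,5,0.2,0,1],[0.1,5,0.2,0,1],[0.1,5,0.2,0,1],[0.1,5,0.2,0,1],[0.1,5,0.2,0,1],[0,0,0,0,1],[0,0,0,0,1]]]'; python3 st.py
```

```text
time: 9.05
position: [0.6194, 0.0115, 0.0898]
tool_rot: [0.125, 2.654, 0.035]
ft_force: [6.7, 0.3, -6.1]
grip_width: 0.306
grip_force: 45.0
9.05 [-0.132  0.065  0.05   2.131  0.072  0.463  1.337] [0.6194 0.0115 0.0898] F [ 6.7  0.3 -6.1] w 0.306 45.0
[[-0.881  0.083  0.466]
 [ 0.095  0.996  0.003]
 [-0.464  0.047 -0.885]]
```

```bash
python3 -m crank '[[[0,0,3,0,1],[0,0,3,0,1],[0,0,3,0,1],[0,0,0,0,1],[0,0,0,0,1]]]'; python3 st.py
```

```text
time: 9.47
position: [0.6239, 0.0112, 0.0821]
tool_rot: [0.126, 2.654, 0.035]
ft_force: [5.1, -0.6, -4.5]
grip_width: 0.303
grip_force: 45.0
9.47 [-0.131  0.085  0.051  2.128  0.072  0.445  1.338] [0.6239 0.0112 0.0821] F [ 5.1 -0.6 -4.5] w 0.303 45.0
[[-0.881  0.083  0.466]
 [ 0.095  0.995  0.002]
 [-0.464  0.047 -0.885]]
```

The knob is about 7 mm out and the spring still pulls, so the pin is in the slot. I'll lower it the rest of the way and release.

```bash
python3 -m crank '[[[0,0,3,0,1],[0,0,3,0,1],[0,0,0,0,1],[0,0,0,0,-0.2],[0,0,0,0,-0.2],[0,0,0,0,-0.2],[0,0,0,0,-0.2]]]'; python3 st.py; python3 -c "
from h import *
snap('wrist','w2')"; python3 -m crank '[[[0,0,-35,0,-0.2],[0,0,-35,0,-0.2],[0,0,-35,0,-0.2],[0,0,0,0,-0.2]]]'; python3 -c "
from h import *
snap('wrist','w3')
a=cv2.imread('pics/w3.png')
snap('side','s2');b=cv2.resize(cv2.imread('pics/s2.png')[170:270,300:420],(640,533),interpolation=2)[80:260]
cv2.imwrite('pics/e.png',np.vstack([a,b]))"
```

```text
time: 10.05
position: [0.6259, 0.012, 0.0766]
tool_rot: [0.125, 2.655, 0.035]
ft_force: [0.4, 0.5, -0.8]
grip_width: 0.527
grip_force: 0.0
10.05 [-0.131  0.098  0.051  2.127  0.071  0.435  1.338] [0.6259 0.012  0.0766] F [ 0.4  0.5 -0.8] w 0.527 0.0
[[-0.881  0.082  0.465]
 [ 0.095  0.995  0.003]
 [-0.463  0.047 -0.885]]
time: 10.43
position: [0.5792, 0.0118, 0.1773]
tool_rot: [0.125, 2.644, 0.038]
ft_force: [2.0, 0.5, 0.1]
grip_width: 0.602
grip_force: 0.0
```

View pics/e.png

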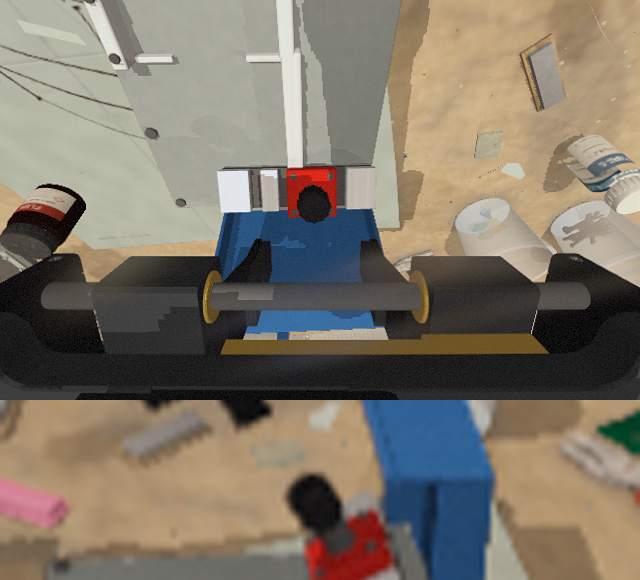

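The end stop has moved, with the knob's end now at (314,204). I'll check it against the predicted home position.

```bash
python3 - <<'E'
from h import *
q=np.array([ 0.5900,-0.0710,-0.0902]);c,s=np.cos(q[2]),np.sin(q[2]);Rz=np.array([[c,-s,0],[s,c,0],[0,0,1]])
for f,y,o in(('w1',.055,0),('w3',.085,0),('w3',.085,.012),('s2',.085,0),('s2',.085,.012)):
    print(f,o,proj(f,Rz@[.0152-.5*o,y,.1054+.866*o]+[q[0],q[1],0]))
E
python3 st.py
```

```text
w1 0 [[312.41315735 174.14595416]]
w3 0 [[315.4356476  207.12666976]]
w3 0.012 [[316.15030912 211.27808924]]
s2 0 [[356.25106481 200.33996125]]
s2 0.012 [[354.5165465  197.67583765]]
10.53 [-0.135 -0.133  0.041  2.138  0.075  0.652  1.335] [0.5779 0.0116 0.172 ] F [ 0.1 -0.  -0.3] w 0.599 0.0
[[-0.879  0.082  0.469]
 [ 0.095  0.995  0.004]
 [-0.467  0.048 -0.883]]
```

The knob is home in the next notch: the side view puts its top at about (358,200), matching home, and the spring force vanished on release. Next I'll take the tilt out by pulling back against j2's stop.

```bash
python3 -m crank '[[[0,0,-40,0,-1],[0,0,-40,0,-1],[0,0,-30,0,-1],[31,-3,-16,0,-1],[31,-3,-16,0,-1],[31,-3,-16,0,-1],[31,-3,-16,0,-1],[31,-3,-16,0,-1],[31,-3,-16,0,-1],[0,0,0,0,-1]]]'; python3 st.py
```

```text
time: 11.37
position: [0.4937, 0.0154, 0.2073]
tool_rot: [0.136, 2.747, 0.032]
ft_force: [1.8, -0.0, -1.1]
grip_width: 0.997
grip_force: 0.0
11.37 [ 2.300e-02 -2.980e-01 -1.150e-01  2.162e+00 -2.000e-03  8.850e-01
  1.379e+00] [0.4937 0.0154 0.2073] F [ 1.8 -0.  -1.1] w 0.997 0.0
[[-0.92   0.091  0.382]
 [ 0.099  0.995  0.003]
 [-0.38   0.041 -0.924]]
```

```bash
python3 -m crank '[[[32,-3,-22,0,-1],[32,-3,-22,0,-1],[32,-3,-22,0,-1],[32,-3,-20,0,-1],[32,-3,-20,0,-1],[32,-3,-20,0,-1],[34,-3,-18,0,-1],[34,-3,-18,0,-1],[34,-3,-16,0,-1],[0,0,0,0,-1]]]'; python3 st.py
```

```text
time: 12.2
position: [0.424, 0.0381, 0.1465]
tool_rot: [0.12, 2.9, 0.027]
ft_force: [-0.6, -0.1, 0.4]
grip_width: 1.001
grip_force: 0.0
12.2 [ 0.155 -0.299 -0.285  2.245 -0.075  0.946  1.397] [0.424  0.0381 0.1465] F [-0.6 -0.1  0.4] w 1.001 0.0
[[-0.968  0.079  0.237]
 [ 0.084  0.996  0.008]
 [-0.236  0.028 -0.971]]
```

```bash
python3 -m crank '[[[30,-3,-28,0,-1],[30,-3,-28,0,-1],[30,-3,-28,0,-1],[30,-3,-28,0,-1],[30,-3,-28,0,-1],[30,-3,-28,0,-1],[0,0,0,0,-1]]]'; python3 st.py
```

```text
time: 12.78
position: [0.3819, 0.0429, 0.1347]
tool_rot: [0.142, 3.007, 0.021]
ft_force: [0.2, -0.4, 0.4]
grip_width: 1.0
grip_force: 0.0
12.78 [-1.280e-01 -3.000e-01 -6.000e-02  2.263e+00 -1.000e-03  1.047e+00
  1.291e+00] [0.3819 0.0429 0.1347] F [ 0.2 -0.4  0.4] w 1.0 0.0
[[-0.987  0.093  0.131]
 [ 0.095  0.995  0.008]
 [-0.13   0.02  -0.991]]
```

```bash
python3 -m crank '[[[30,-3,-28,0,-1],[30,-3,-28,0,-1],[30,-3,-28,0,-1],[30,-3,-28,0,-1],[30,-3,-28,0,-1],[30,-3,-28,0,-1],[0,0,0,0,-1]]]'; python3 st.py
```

```text
time: 13.37
position: [0.3419, 0.0537, 0.1366]
tool_rot: [0.144, 3.115, 0.007]
ft_force: [-0.0, 0.0, -0.1]
grip_width: 1.002
grip_force: 0.0
13.37 [-0.13  -0.3   -0.089  2.252 -0.027  1.165  1.274] [0.3419 0.0537 0.1366] F [-0.   0.  -0.1] w 1.002 0.0
[[-0.995  0.092  0.023]
 [ 0.092  0.996  0.004]
 [-0.023  0.006 -1.   ]]
```

The tool is vertical again to within 1.3 degrees. Now I'll move over the oilstone and turn.

```bash
python3 -m crank '[[[-9.4,33,-7.5,0,-1],[-9.4,33,-7.5,0,-1],[-9.4,33,-7.5,0,-1],[-9.4,33,-7.5,0,-1],[-9.4,33,-7.5,0,-1],[-9.4,33,-7.5,0,-1],[-9.4,33,-7.5,0,-1],[-9.4,33,-7.5,0,-1]]]'>/dev/null; python3 -m crank '[[[0,0,0,0.124,-1],[0,0,0,0.124,-1],[0,0,0,0.124,-1],[0,0,0,0.124,-1],[0,0,0,0.124,-1],[0,0,0,0.124,-1],[0,0,0,0.124,-1],[0,0,0,0.124,-1],[0,0,0,0.124,-1],[0,0,0,0.124,-1]]]' >/dev/null; python3 -m crank '[[[0,0,0,0.124,-1],[0,0,0,0.124,-1],[0,0,0,0.124,-1],[0,0,0,0.124,-1],[0,0,0,0,-1]]]' >/dev/null;  python3 st.py; python3 -c "
from h import *
snap('wrist','w4')
print(onz('scene0',[(192,276)],0),onz('side0',[(348,180)],0))"
```

```text
15.28 [-0.413  0.093 -0.278  1.772  0.038  1.259 -0.956] [0.4384 0.3122 0.1994] F [-0.4 -0.2  0.5] w 1.004 0.0
[[ 0.252  0.967  0.023]
 [ 0.968 -0.252  0.005]
 [ 0.011  0.021 -1.   ]]
[[0.66369655 0.31566422 0.        ]] [[0.65276949 0.32293709 0.        ]]
```

View pics/w4.png

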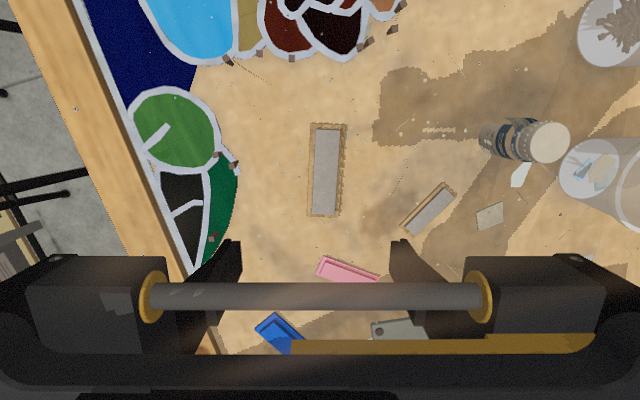

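The oilstone's wooden base has its corners at about (311,123), (347,124), (341,217) and (307,215). The bottle stands 0.2 m away.

```bash
python3 - <<'E'
from h import *
P=onz('w4',[(311,123),(347,124),(341,217),(307,215)],.006);c=P.mean(0);print(P.round(4),c)
print(np.linalg.norm(P[0]-P[3]),np.linalg.norm(P[0]-P[1]))
d=(P[0]+P[1]-P[2]-P[3]);print('long angle from y',np.arctan2(-d[0],d[1]))
E
python3 go.py .4508 .3193 .02
```

```text
[[0.4553 0.3795 0.006 ]
 [0.4945 0.3682 0.006 ]
 [0.4624 0.2614 0.006 ]
 [0.4224 0.2749 0.006 ]] [0.45865871 0.32100742 0.006     ]
0.10970194229164364 0.04083097203549672
long angle from y -0.29845240896788877
tool delta mm [  8.3   6.6 179.7] 179.97722931076729
```

```bash
python3 -m crank '[[[3,3,35,0.044,-0.4],[3,3,35,0,-0.4],[3,3,35,0,-0.4],[2,3,35,0,-0.4],[0,0,10,0,-0.4],[0,0,0,0,-0.4]]]'>/dev/null; python3 st.py; python3 go.py .4587 .321 .004
```

```text
15.83 [-0.426  0.278 -0.271  1.889  0.102  0.974 -1.038] [0.4539 0.3174 0.0468] F [-0.8 -0.1  0. ] w 0.717 0.0
[[ 0.291  0.957  0.017]
 [ 0.957 -0.291  0.   ]
 [ 0.005  0.016 -1.   ]]
tool delta mm [ 4.6  2.8 42.9] 43.19719744047484
```

```bash
python3 -m crank '[[[2,1,12,0,-0.4],[2,1,12,0,-0.4],[0.6,0.8,11,0,-0.4],[0,0,7,0,-0.4],[0,0,0,0,-0.4]]]'>/dev/null; python3 st.py;python3 -m crank '[[[0,0,0,0,1],[0,0,0,0,1],[0,0,0,0,1],[0,0,0,0,1]]]' 25; python3 go.py .4587 .321 .004
```

```text
16.25 [-0.434  0.343 -0.265  1.9    0.127  0.896 -1.059] [0.4605 0.3218 0.0069] F [ 0.2 -0.7  0.1] w 0.7 0.0
[[ 0.293  0.956  0.021]
 [ 0.956 -0.294  0.003]
 [ 0.009  0.019 -1.   ]]
time: 16.58
position: [0.4616, 0.3227, 0.009]
tool_rot: [2.518, 1.861, 0.034]
ft_force: [-1.0, 0.5, 0.5]
grip_width: 0.482
grip_force: 0.0
tool delta mm [-2.6 -2.4  4.9] 6.034356014281056
```

```bash
python3 -m crank '[[[0,0,0,0,1],[0,0,0,0,1]]]' 25; python3 go.py .4587 .321 .004
```

```text
time: 16.75
position: [0.4607, 0.3229, 0.0086]
tool_rot: [2.519, 1.861, 0.032]
ft_force: [-3.2, 0.5, 1.7]
grip_width: 0.331
grip_force: 1.1
tool delta mm [-2.5 -1.4  4.6] 5.38809275751445
```

The fingers came in above the wooden base. I'll reopen, go 5 mm lower and grip the base.

```bash
python3 -m crank '[[[0,0,0,0,-0.3],[0,0,0,0,-0.3],[0,0,0,0,-0.3],[-1,-1,3,0,-0.3],[-0.5,0,2,0,-0.3],[0,0,0,0,-0.3],[0,0,0,0,-0.3]]]' 25; python3 -m crank '[[[0,0,0,0,1],[0,0,0,0,1],[0,0,0,0,1],[0,0,0,0,1],[0,0,0,0,1]]]' 30;  python3 go.py .4587 .321 .004
```

```text
time: 17.33
position: [0.4597, 0.3211, 0.0029]
tool_rot: [2.519, 1.861, 0.031]
ft_force: [0.3, -0.3, -0.3]
grip_width: 0.643
grip_force: 0.0
time: 17.75
position: [0.4599, 0.3214, 0.0033]
tool_rot: [2.518, 1.861, 0.032]
ft_force: [-1.6, 0.2, -0.5]
grip_width: 0.448
grip_force: 30.0
tool delta mm [-0.8 -1.  -0.7] 1.4534647587249354
```

```bash
python3 -m crank '[[[0,0,-10,0,1],[0,0,-30,0,1],[0,0,-40,0,1],[0,0,-40,0,1],[0,0,-20,0,1],[0,0,0,0,1]]]'; python3 st.py; python3 -c "
from h import *
a=cv2.imread('pics/w1.png')[0:100,160:420];b=cv2.imread('pics/w3.png')[0:100,80:340]
cv2.imwrite('pics/g.png',cv2.resize(np.vstack([a,b]),None,fx=3,fy=3,interpolation=2))"
```

```text
time: 18.25
position: [0.4596, 0.3232, 0.15]
tool_rot: [2.518, 1.86, 0.049]
ft_force: [0.9, 2.3, -1.5]
grip_width: 0.45
grip_force: 30.0
18.25 [-0.411  0.172 -0.283  1.788  0.066  1.158 -1.013] [0.4596 0.3232 0.15  ] F [ 0.9  2.3 -1.5] w 0.45 30.0
[[ 0.293  0.955  0.032]
 [ 0.956 -0.294  0.01 ]
 [ 0.019  0.027 -0.999]]
```

View pics/g.png

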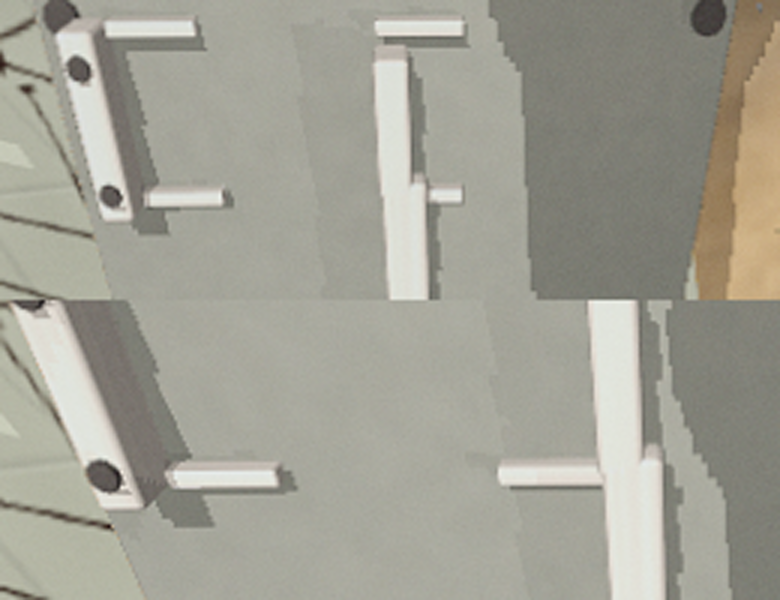

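The enlarged crops show the four pocket lips clearly, in g.png pixels. In w1 the near lips run 105–197 and 377–464 at row 26, and the far lips are 145–226 and 463 at row 197. In w3 the far lips run 168–279 and 500. I'll fit the holder pose to these.

```bash
python3 - <<'E'
from h import *
from scipy.optimize import least_squares
z=.016;n,fa=-.1275,-.0725
A=[((n,-.06),(105,28)),((n,-.03),(197,27)),((n,.03),(377,26)),((n,.06),(464,26)),((fa,-.06),(146,198)),((fa,-.03),(225,197)),((fa,.06),(463,194))]
B=[((fa,-.06),(169,175)),((fa,-.03),(278,175)),((fa,.03),(500,172))]
L=lambda X:np.array([(a,b,z) for (a,b),_ in X])
o1=np.array([p for _,p in A])/3+[160-.33,-.33];o2=np.array([p for _,p in B])/3+[80-.33,-.33]
def pts(q,L):
    c,s=np.cos(q[2]),np.sin(q[2]);return np.c_[q[0]+c*L[:,0]-s*L[:,1],q[1]+s*L[:,0]+c*L[:,1],L[:,2]]
f=lambda q:np.r_[proj('w1',pts(q,L(A)))-o1,proj('w3',pts(q,L(B)))-o2].ravel()
r=least_squares(f,[.59,-.07,-.09]);print(r.x,r.fun.round(1))
for q in(r.x,):print(pts(q,np.array([(-.1,0,.008)])))
E
```

```text
[ 0.58991194 -0.06981641 -0.09414077] [ 0.3 -0.3 -0.2 -0.2 -0.2 -0.3  0.6 -0.4 -0.6 -0.2  0.  -0.2  0.6 -0.1
 -0.6  0.8  0.2  0.3 -0.1  0.6]
[[ 0.49035473 -0.06041623  0.008     ]]
```

```bash
python3 -m crank '[[[0,0,0,-0.102,1],[0,0,0,-0.102,1],[-34,6,0,0,1],[-34,6,0,0,1],[-34,6,0,0,1],[-34,6,0,0,1],[-34,6,0,0,1],[-34,6,0,0,1],[-34,6,0,0,1],[-34,6,0,0,1]]]'>/dev/null;python3 -m crank '[[[-34,6,3,0,1],[-34,6,3,0,1],[-34,6,3,0,1],[0,0,0,0,1],[0,0,0,0,1]]]'; python3 st.py; python3 go.py .4904 -.0604 .03
```

```text
time: 19.5
position: [0.4864, -0.06, 0.1323]
tool_rot: [2.321, 2.101, 0.028]
ft_force: [-0.7, 0.6, -1.9]
grip_width: 0.449
grip_force: 30.0
19.5 [ 0.03   0.034  0.043  1.971 -0.008  1.116 -0.022] [ 0.4864 -0.06    0.1323] F [-0.7  0.6 -1.9] w 0.449 30.0
[[ 0.099  0.995  0.02 ]
 [ 0.995 -0.099  0.004]
 [ 0.006  0.02  -1.   ]]
tool delta mm [ -0.6   2.  102.4] 102.40941141618578
```

```bash
python3 -m crank '[[[0,1,28,0,1],[-0.6,1,28,0,1],[0,0.5,28,0,1],[0,0,0,0,1],[0,0,0,0,1]]]'; python3 st.py; python3 go.py .4904 -.0604 .014; python3 -c "
from h import *
snap('wrist','w5');snap('side','s5');snap('scene','c5')
a=cv2.resize(cv2.imread('pics/w5.png'),(480,300));b=cv2.resize(cv2.imread('pics/s5.png')[180:280,290:420],(390,300),interpolation=2);c=cv2.resize(cv2.imread('pics/c5.png')[160:260,270:400],(390,300),interpolation=2)
cv2.imwrite('pics/k.png',np.vstack([np.hstack([b,c]),np.hstack([a,np.zeros((300,300,3),np.uint8)])]))"
```

```text
time: 19.92
position: [0.4901, -0.0568, 0.0481]
tool_rot: [2.315, 2.111, 0.026]
ft_force: [0.3, 0.3, -1.6]
grip_width: 0.45
grip_force: 30.0
19.92 [ 0.029  0.143  0.039  2.043 -0.014  0.939 -0.016] [ 0.4901 -0.0568  0.0481] F [ 0.3  0.3 -1.6] w 0.45 30.0
[[ 0.092  0.996  0.018]
 [ 0.996 -0.092  0.005]
 [ 0.006  0.017 -1.   ]]
tool delta mm [-3.8  0.1 34.1] 34.32938905560804
```

View pics/k.png

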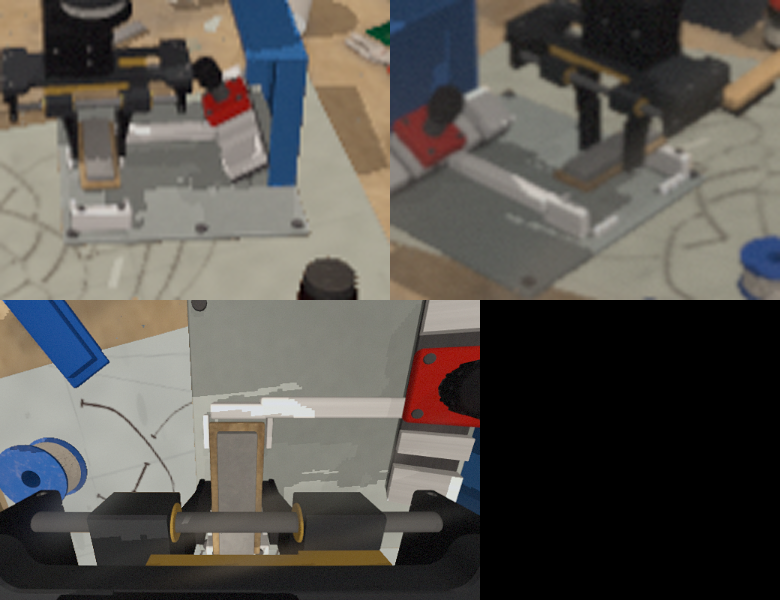

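The stone lines up with the pocket, its end at (237,424) between the lips at 207 and 269. I'll check the lengthwise offset from the edge pixel.

```bash
python3 - <<'E'
from h import *
e=onz('w5',[(284,163),(352,163)],.050);s,_=load('w5');m=R.from_rotvec(s['tool_rot']).as_matrix();print(s['position'],((e-s['position'])@m*1000).round(1))
d=(np.array([.4904,-.0604,0])-s['position'])@m*1000;print(d.round(1))
E
```

```text
[ 0.49005607 -0.0567721   0.04813542] [[ 54.6 -16.5  -1.8]
 [ 54.5  19.5  -1.2]]
[-3.9 -0.2 48.1]
```

```bash
python3 -m crank '[[[-2.5,-0.8,0,0,1],[0,0,10,0,1],[0,0,10,0,1],[0,0,8,0,1],[0,0,3,0,1],[0,0,0,0,1],[0,0,0,0,1]]]'; python3 st.py
```

```text
time: 20.65
position: [0.4912, -0.0604, 0.0179]
tool_rot: [2.315, 2.107, 0.029]
ft_force: [-0.8, -0.5, -1.7]
grip_width: 0.444
grip_force: 30.0
20.65 [ 0.034  0.187  0.042  2.064 -0.018  0.87  -0.008] [ 0.4912 -0.0604  0.0179] F [-0.8 -0.5 -1.7] w 0.444 30.0
[[ 0.094  0.995  0.022]
 [ 0.996 -0.094  0.004]
 [ 0.006  0.021 -1.   ]]
```

```bash
python3 -m crank '[[[0.5,0,2,0,1],[0.5,0,2,0,1],[0,0,2,0,1],[0,0,0,0,1],[0,0,0,0,1]]]'; python3 st.py
```

```text
time: 21.07
position: [0.4917, -0.0594, 0.0124]
tool_rot: [2.314, 2.106, 0.03]
ft_force: [0.3, -0.5, -1.3]
grip_width: 0.449
grip_force: 30.0
21.07 [ 0.033  0.196  0.041  2.067 -0.018  0.857 -0.009] [ 0.4917 -0.0594  0.0124] F [ 0.3 -0.5 -1.3] w 0.449 30.0
[[ 0.094  0.995  0.022]
 [ 0.996 -0.094  0.004]
 [ 0.006  0.022 -1.   ]]
```

```bash
python3 -m crank '[[[0,0,1,0,1],[0,0,0,0,1],[0,0,0,0,-0.3],[0,0,0,0,-0.3],[0,0,0,0,-0.3],[0,0,0,0,-0.3]]]'; python3 -m crank '[[[0,0,-10,0,-0.3],[0,0,-30,0,-0.3],[0,0,-40,0,-0.3],[0,0,-40,0,-0.3],[0,0,-40,0,-0.3],[0,0,0,0,-0.3],[0,0,0,0,-0.3]]]'; python3 st.py; python3 - <<'E'
from h import *
snap('side','s6');snap('wrist','w6')
# stone grey-top / wood edges: predicted corners vs image, automated
q=np.array([.5899,-.0698,-.0941]);c,s=np.cos(q[2]),np.sin(q[2]);Rz=np.array([[c,-s,0],[s,c,0],[0,0,1]])
P=[Rz@[-.1+a,b,.014]+[q[0],q[1],0] for a,b in((-.02,-.056),(.02,-.056),(.02,.056),(-.02,.056))]
print(proj('w6',P).round(1),proj('s6',P).round(1))
a=cv2.imread('pics/w6.png');np.save('pics/w6.npy',a)
v=proj('w6',np.mean(P,0))[0].round().astype(int);print(v)
h=cv2.cvtColor(a,cv2.COLOR_BGR2HSV)
wood=((h[...,0]>8)&(h[...,0]<22)&(h[...,1]>80)).astype(np.uint8)
n,l,st,ce=cv2.connectedComponentsWithStats(wood)
for i in range(1,n):
    if st[i,4]>150: print(st[i],ce[i].round(1))
E
```

```text
time: 21.57
position: [0.4921, -0.0595, 0.0117]
tool_rot: [2.314, 2.106, 0.031]
ft_force: [-0.4, 0.2, 0.4]
grip_width: 0.627
grip_force: 0.0
time: 22.15
position: [0.4903, -0.0603, 0.1752]
tool_rot: [2.311, 2.103, 0.038]
ft_force: [0.1, -0.1, -1.3]
grip_width: 0.65
grip_force: 0.0
22.15 [ 0.029 -0.002  0.044  1.918 -0.006  1.196 -0.019] [ 0.4903 -0.0603  0.1752] F [ 0.1 -0.1 -1.3] w 0.65 0.0
[[ 0.094  0.995  0.03 ]
 [ 0.996 -0.094  0.004]
 [ 0.006  0.029 -1.   ]]
[[295.6 237.4]
 [330.7 237. ]
 [332.3 136.8]
 [293.5 136.9]] [[316.6 252. ]
 [329.7 251.5]
 [327.2 229.5]
 [315.  229.9]]
[313 189]
[    0     0   160   282 22291] [ 64.3 104.8]
[  146     0   313    80 11383] [275.1  25.7]
[ 296  138   38  100 1152] [313.9 181.3]
[541 241  13  42 263] [546.8 261.1]
[194 270  21  54 592] [202.  296.7]
[416 271  22  53 539] [429.3 299.5]
[ 229  332  330   23 5620] [402.3 345.2]
```

The wooden base's outline (296–334 × 138–238) matches the predicted place and height within about 2 mm. Handing in.

```bash
python3 -c "
from bench import job
print(job.close_job())"
```

```text
the job is handed in; nothing more can be done
None
```

The job is handed in, with no verdict returned: the end stop is one notch out with the knob home, and the oilstone lies in the pocket within about 2 mm by the last picture. The jar, bottle and brush were left alone, but joints 2, 4 and 6 were run to their range stops to tilt the gripper and read up to 3 mrad past (joint 4 at 0.057, joint 6 at 2.053).

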